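# Contact check of a battery pack under a toggle clamp

## Robot

A 6-joint arm with a two-finger parallel gripper is mounted at the origin on a cart in front of the work surface, level with it; the furniture and walls round the work are solid. World frame = base frame: x ahead of the robot, y to its left, z up, the work surface at z = 0. Lengths are in m, angles in rad, forces in N, time in s.
With the tool pointing down it reaches from about 0.225 to 0.875 m from the base axis. Payload 3.4 kg.
Tool frame: the origin (TCP) lies between the finger pads; the fingertips stand 19 mm ahead of it and the grasp point (between the pads) is the TCP; z points along the fingers, y is the line along which they close (so a half turn about z gives the same grasp; the last joint's range is limited). The gripper opens to 85 mm and grips with 20 to 120 N. Pads are 22 mm wide; open, the fingers measure 114 mm over their backs; the gripper's body (76 mm by 85 mm) begins 54 mm behind the grasp point. The pads swing forward as they close: fully open they stand 13 mm farther back than shut.
Start: joints at [-1.243, 0.276, 1.505, -0, 1.361, -0.121], TCP at [0.249, -0.518, 0.25] pointing down, gripper open.
Joint ranges: [-2.89, 2.89], [-0.75, 2.08], [0.22, 2.7], [-1.18, 4.32], [0.11, 2.71], [-2.7, 2.7]. Speed limits (rad/s): [2.57, 2.57, 3.14, 3.14, 3.14, 3.14].

## Interface

Orientations are given as a unit quaternion [x, y, z, w].
In Python, from cell import ctrl, camera, find_in, spot_point gives the robot as it stands.
- The arm moves only by the tool move_arm, never from a script. Its argument "increments" is a list of rows, each a list of 7 numbers: the shift along the world's x, y, z in cm, then the turn, a rotation vector about the world's x, y, z in units of 8 degrees (1.0 is 8 degrees), then the opening, from -1 (shut) to 1 (fully open). In form: [[x, y, z, rx, ry, rz, jaw], ...]. A call has 1 to 12 rows; each row is the pose to reach, as a shift and turn from the pose commanded when the call began; what a row does not reach only later rows make up. A row lasts 1/10 s, in which the tool goes at most 50 mm and 8.59 degrees, less where a joint would pass 70% of its speed; a pose out of reach is approached as far as the arm can. A call with a gripper value outside its range is refused whole. The fingers move at their own pace and stop on an object; the grip force is fixed at half the most. Time passes only in rows, so rows that repeat a pose let the fingers close. It gives the time, the measured TCP pose, the force, the opening and the grip force at its end, in the units of the state.
- ctrl.get_state(): the state, without advancing time (a new reading comes with each control period).
- camera(name): name is "side" or "top" or "wrist"; returns a dict with "image" (384x512x3 uint8, red, green, blue), "fovy" (degrees; the focal length in pixels is half the picture's height over the tangent of half this angle, whatever the lens; pixels are square), "cx", "cy" (the principal point, pixels), "k1" (the pictures are not rectified: a ray, as slopes to the right and down, at radius r is drawn at 1 + k1 r^2 times it, then the intrinsics apply), "R" (3x3) and "t" (3): a world point X has camera coordinates R X + t. Camera axes: x right, y down, z forward; pixel columns grow to the right and rows downward; lengths in m; the calibration is good to about 2 mm. A picture is of the moment at which its call begins. There is no depth.
- ctrl.job_done(): hands the job in; it is judged then, once.
Trained networks look in a picture, given as the dict that the camera call returned (one of the last four; its "shot" number tells which), for a name from the list of things; names that differ only in an ending like _2 or _b are one class to them, and where a whole thing is asked for, a point or a joint stands for the part that bears it (a point fixed in the world has none). Each returns a list of dicts, best first, with "conf" (0 to 1); they miss things now and then, are a little off and sometimes report something else, mostly with a low value. They report only what shows in the picture. A call takes as long as a camera call. They do not tell look-alikes from the thing itself.
- find_in(picture, thing): "xy" ([column, row] in pixels, amid what is visible of it).
- spot_point(picture, thing): "xy" ([column, row] in pixels: a listed point, or the origin of a listed thing).
The state is a dict: "clock": time; "joint_pos": joint angles; "qvel": joint speeds; "joint_efforts": joint torques, N m; "eef_pos": TCP position; "ee_rot": TCP orientation; "force": force on the tool from outside, world axes, zero at the start; "ft_torque": the same for the moment, N m; "opening": opening from 0.0 (shut) to 1.0 (fully open); "finger_force": force on a finger pad.
Only numpy, scipy, OpenCV 4.12 (cv2) and the standard library are available. Lean on these libraries where they do the work, as an engineer would, in place of code of your own. Each camera call takes 0.05 s, during which the arm holds its last target. There are 200 camera calls.

## Task

Give the two-cell battery pack its contact check: on the clamp station whose nest holds the pack, swing the toggle clamp's handle up and over centre as far as it goes, so that the pad presses the pack down, and keep it clamped for about two seconds. Then swing the handle right back down to open the clamp again, leaving the pack in its nest. Leave the clamp of the other station, the one with the black connector block, alone.

Things in the scene. Friction and masses are not known exactly. Their poses are not given: they have to be found in the camera images.
- pack_station: Fixed aluminium plate, 185 x 100 x 12 mm, with a steel toggle clamp and a grey nest holding the battery pack. A like station with another part stands beside it. Origin: plate's underside, below the clamp; z up, x from handle to nest. Plate x -60 to +125 mm; nest centre x +80. Handle hinge: along y at x -20, z +32. Clamp cheeks 76 mm high; pad arm up to 160 mm high open, 90 mm shut.
- pack_handle (a joint): Angle of this station's clamp handle, rad. 0: open stop, handle lying back, pointing away from the nest, 18 degrees above level. Grows as it swings up towards the nest and lowers the pad. 1.25: dead centre; 1.41: closed stop, 9 degrees past upright, stays shut by itself. Friction (0.06 N m) holds it elsewhere, but just short of dead centre the pad springs it back a little. Closing takes 1 to 8 N.
- pack_grip (a point): Point in that handle's black straight grip, on its centre line, 105 mm from the hinge. The grip is 16 mm wide (along the station's y), 15 mm thick and runs from 65 to 135 mm from the hinge; it moves in the station's plane y = 0 (at joint 0: x -120, z +64 mm). Pinched across its width by a downward tool, it can turn between the finger pads while it swings.
- pack: Battery pack: two blue cells side by side with an orange tape round the middle, 37 x 66 x 19 mm, loose in its nest on the 12 mm plate, with about 1.5 mm of play. Origin: centre of its underside; long axis y, z up.
- coupler_grip (a point): The same point in the handle grip of the other station's clamp, which must be left alone. That clamp is alike; its smaller nest holds a black connector block with three silver studs (30 x 50 x 20 mm).
There are look-alikes about, which are no part of the job. What is shaped like the pack but green is not meant.

How it is judged:
By the outcome, as a careful person would: the job done as asked, in the order asked, and still so for the second after the job is handed in, with the robot touching nothing.
It also fails if it takes over 38 s, if anything falls off the work surface, if the arm or the gripper's body presses on something with over 40 N, if the wrist force passes 120 N, or if a joint passes its speed limit or range.

## Working session

There is one attempt and no reset: what is moved stays moved. The work goes in short steps, Python scripts to look and compute and a tool call to move; the robot and the scene stay as the last step left them, time stands still between calls to the robot, and variables do not carry over. Pictures are saved under pics/ and viewed, at most 10 in all, crops included, and the job is handed in when it is done.

Besides the shell and the picture viewer there is one more tool, called after ">>>" as a command line: name --pt "numbers of a row" for each row, then --argument value for the rest. move_arm: Moves the arm, as the interface text tells. Its arguments: {"type":"object","properties":{"increments":{"type":"array","items":{"type":"array","items":{"type":"number"}}}},"required":["increments"]}

```bash
ls; mkdir -p pics
cat > h.py <<'E'
import numpy as np, cv2
from cell import ctrl, camera, find_in, spot_point
def ray(c,xy):
    im=c["image"];f=im.shape[0]/2/np.tan(np.radians(c["fovy"])/2)
    K=np.array([[f,0,c["cx"]],[0,f,c["cy"]],[0,0,1.]])
    u=cv2.undistortPoints(np.array([[xy]],float),K,np.array([c["k1"],0,0,0.]))[0,0]
    R=np.array(c["R"]);o=-R.T@np.array(c["t"]);d=R.T@np.array([u[0],u[1],1]);return o,d/np.linalg.norm(d)
def atz(c,xy,z):
    o,d=ray(c,xy);return o+d*(z-o[2])/d[2]
def tri(rs):
    A=0;b=0
    for o,d in rs:
        P=np.eye(3)-np.outer(d,d);A=A+P;b=b+P@o
    return np.linalg.solve(A,b)
def proj(c,X):
    im=c["image"];f=im.shape[0]/2/np.tan(np.radians(c["fovy"])/2)
    p=np.array(c["R"])@X+np.array(c["t"]);u=p[:2]/p[2];u=u*(1+c["k1"]*(u@u));return u*f+[c["cx"],c["cy"]]
E
python3 - <<'E'
from h import *
ims=[]
for n in ("top","side"):
    c=camera(n);ims.append(c["image"][:,:,::-1])
    print(n,c["k1"],c["fovy"],np.round(-np.array(c["R"]).T@c["t"],3))
    for t in ("pack_station","pack_grip","pack","coupler_grip"):
        for f in (find_in,spot_point):
            print(t,f.__name__,[(np.round(r["xy"],1).tolist(),round(r["conf"],2),np.round(atz(c,r["xy"],{"pack_station":0,"pack":.012}.get(t,.064)),3).tolist()) for r in f(c,t)][:4])
for n,i in zip(("top","side"),ims): cv2.imwrite(f"pics/{n}0.png",cv2.resize(i,(800,600),interpolation=cv2.INTER_CUBIC))
E
```

```text
pics
top -0.1732931097328847 44.337159960014574 [0.384 0.13  1.216]
pack_station call []
pack_station call [([294.1, 161.6], 0.63, [0.578, 0.018, 0.0])]
pack_grip call [([307.3, 193.4], 0.72, [0.489, -0.008, 0.064])]
pack_grip call [([310.0, 203.8], 0.8, [0.463, -0.014, 0.064])]
pack call [([231.0, 272.5], 0.78, [0.293, 0.182, 0.012]), ([283.7, 224.3], 0.64, [0.415, 0.048, 0.012]), ([285.8, 134.9], 0.63, [0.647, 0.04, 0.012]), ([306.8, 188.0], 0.43, [0.507, -0.013, 0.012])]
pack call [([232.1, 271.0], 0.71, [0.296, 0.18, 0.012]), ([287.0, 130.0], 0.62, [0.66, 0.037, 0.012])]
coupler_grip call [([195.8, 183.9], 0.77, [0.513, 0.267, 0.064])]
coupler_grip call [([196.3, 189.6], 0.85, [0.499, 0.266, 0.064])]
side -0.12685160901995668 49.85252127580636 [ 0.624 -0.273  0.818]
pack_station call []
pack_station call [([270.2, 255.9], 0.67, [0.577, 0.011, 0.0])]
pack_grip call [([227.4, 238.9], 0.87, [0.491, -0.005, 0.064])]
pack_grip call [([210.7, 236.9], 0.61, [0.459, -0.011, 0.064])]
pack call [([203.8, 212.7], 0.58, [0.414, 0.054, 0.012]), ([308.7, 258.4], 0.57, [0.654, 0.026, 0.012])]
pack call [([179.0, 154.8], 0.93, [0.304, 0.174, 0.012]), ([203.8, 210.3], 0.74, [0.411, 0.059, 0.012]), ([307.7, 257.6], 0.58, [0.652, 0.027, 0.012])]
coupler_grip call [([287.8, 136.6], 0.71, [0.536, 0.267, 0.064])]
coupler_grip call [([270.4, 130.3], 0.79, [0.494, 0.272, 0.064])]
```

View pics/top0.png

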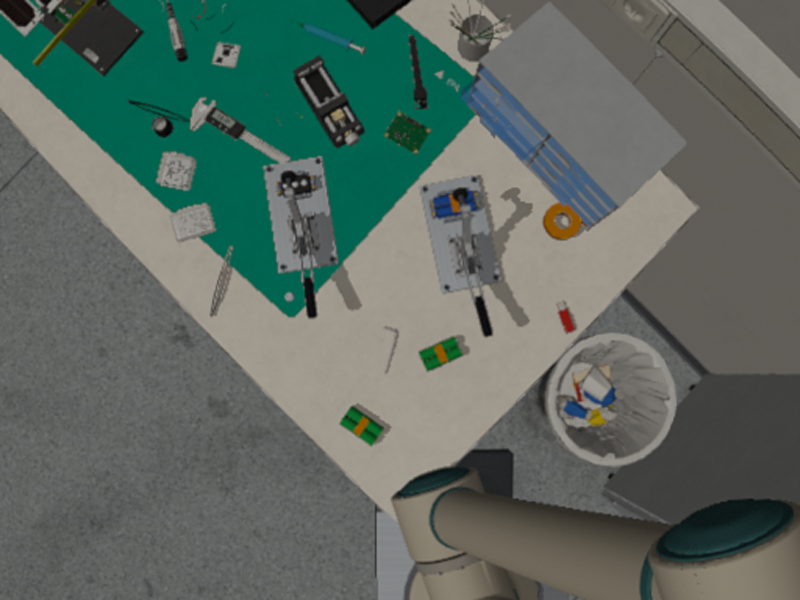

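View pics/side0.png

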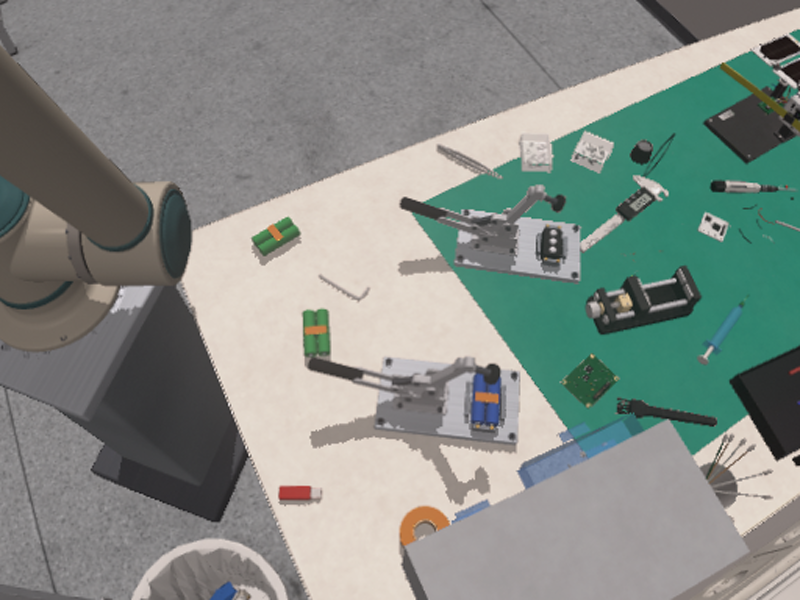

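Both views show the blue pack in its nest on the right-hand station (top ≈(457,203), its grip ≈(483,315) at 800 px scale), with green look-alikes near by. Next I fit the station pose from the plate corners.

```bash
cat > fit.py <<'E'
from h import *
from scipy.optimize import least_squares
ct=camera("top");cs=camera("side")
P={ "t":(ct,[(422,185),(478,177),(499,282),(446,293)]), "s":(cs,[(522,372),(516,443),(377,429),(386,358)])}
# order top: +x+y, +x-y, -x-y, -x+y
L=np.array([[.125,.05,.012],[.125,-.05,.012],[-.06,-.05,.012],[-.06,.05,.012]])
def W(p,X):
    c,s=np.cos(p[2]),np.sin(p[2]);return np.array([p[0]+c*X[0]-s*X[1],p[1]+s*X[0]+c*X[1],X[2]])
for k in P:
    print(k,[np.round(atz(P[k][0],np.array(q)*.64,.012),3).tolist() for q in P[k][1]])
g=np.array([-.12,0,.064])
def res(p):
    r=[]
    for c,q in P.values(): r+= [ (proj(c,W(p,X))-np.array(a)*.64) for X,a in zip(L,q)]
    for c in (ct,cs):
        for t,X in (("pack_grip",g),("pack_station",np.zeros(3))): 
            for d in D[(id(c),t)]: r.append(.7*(proj(c,W(p,X))-d))
    return np.concatenate(r)
D={(id(c),t):[d["xy"] for d in spot_point(c,t) [:1]] for c in (ct,cs) for t in ("pack_grip","pack_station")}
s=least_squares(res,[.578,.015,.2],loss="soft_l1");print(s.x,np.round(res(s.x).reshape(-1,2),1).tolist())
print("grip",W(s.x,g))
st=ctrl.get_state();print(st["eef_pos"],st["ee_rot"],st["opening"],st["force"])
from scipy.spatial.transform import Rotation as Ro
print(Ro.from_quat(st["ee_rot"]).as_matrix().round(3))
E
python3 fit.py
```

```text
t [[0.691, 0.08, 0.012], [0.705, -0.014, 0.012], [0.527, -0.046, 0.012], [0.509, 0.042, 0.012]]
s [[0.694, 0.086, 0.012], [0.709, -0.012, 0.012], [0.534, -0.049, 0.012], [0.514, 0.048, 0.012]]
[0.57876175 0.01151843 0.19566407] [[-1.7, -0.3], [-0.3, -2.3], [1.4, -1.1], [-2.5, -0.5], [-1.1, 0.1], [0.9, 1.1], [-2.2, -0.8], [-1.5, -1.0], [-0.8, -1.0], [3.4, 1.6], [-1.8, 0.1], [0.9, 2.1]]
grip [ 0.4610515  -0.01181173  0.064     ]
[ 0.24948273 -0.51808134  0.25034552] [9.74929894e-01 2.22512244e-01 1.19125521e-05 5.36023354e-05] 1.0002354519087078 [ 0.21334416 -0.54774197  0.47712775]
[[ 0.901  0.434  0.   ]
 [ 0.434 -0.901 -0.   ]
 [-0.     0.    -1.   ]]
```

>>> move_arm --pt "1.9 4.6 0 0 0 -0.2 1" --pt "3.8 9.2 0 0 0 -0.4 1" --pt "5.7 13.8 0 0 0 -0.6 1" --pt "7.6 18.4 0 0 0 -0.8 1" --pt "9.5 23 0 0 0 -1 1" --pt "11.4 27.6 0 0 0 -1.2 1" --pt "13.3 32.2 0 0 0 -1.4 1" --pt "15.2 36.8 0 0 0 -1.6 1" --pt "17.1 41.4 0 0 0 -1.8 1" --pt "19 46 0 0 0 -1.8 1" --pt "21.1 50.6 -1 0 0 -1.8 1" --pt "21.1 50.6 -4 0 0 -1.8 1"

```text
clock: 2.4
eef_pos: [0.4648, -0.0072, 0.2126]
ee_rot: [0.995, 0.102, 0.005, -0.0]
force: [0.8, -1.8, -0.4]
opening: 1.001
finger_force: 0.0
```

Run:
```python
from h import *
c=camera("wrist")
for t in ("pack_grip","pack"):
    print(t,[(np.round(r["xy"],1).tolist(),round(r["conf"],2),np.round(atz(c,r["xy"],.064),3).tolist()) for r in spot_point(c,t)][:3])
im=c["image"][:,:,::-1].copy()
for x in (-.15,-.12,-.085): 
    cy,s=np.cos(.196),np.sin(.196);r=(-.02-x)/np.cos(np.radians(18))
    p=proj(c,np.array([.5788+cy*x,.0115+s*x,.032+r*np.sin(np.radians(18))]));print(p);cv2.circle(im,tuple(int(v) for v in p),3,(0,0,255),-1)
st=ctrl.get_state();print(st["clock"],st["eef_pos"],st["ee_rot"])
cv2.imwrite("pics/w1.png",cv2.resize(im,(800,600)))
```

```text
pack_grip [([255.4, 195.1], 0.61, [0.46, -0.013, 0.064])]
pack [([62.6, 284.2], 0.79, [0.338, 0.148, 0.064]), ([183.3, 214.4], 0.78, [0.431, 0.044, 0.064])]
[254.49002997 231.98950429]
[254.79210304 194.09418437]
[255.1304224  150.41376218]
2.55 [ 0.45908386 -0.0113575   0.20909656] [ 9.95033982e-01  9.95100664e-02 -2.24081060e-03 -3.16206637e-04]
```

View pics/w1.png

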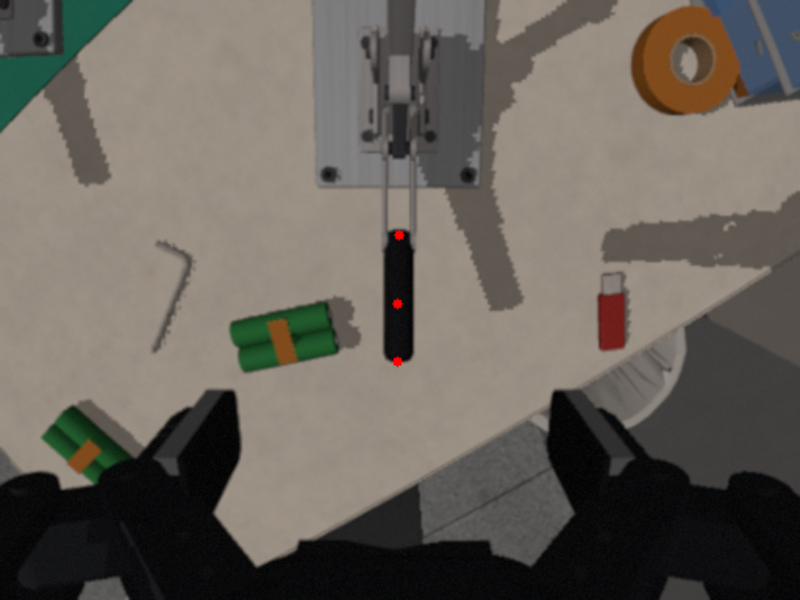

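The wrist view confirms the fit: the red model points lie on the black grip's centre line, with the grip's middle at (397,303) and its end at (397,362). I descend and pinch.

>>> move_arm --pt "0 0 -4 0 0 0 0.2" --pt "0 0 -8 0 0 0 0" --pt "0 0 -11.5 0 0 0 0" --pt "0 0 -14.6 0 0 0 0" --pt "0 0 -14.6 0 0 0 0" --pt "0 0 -14.6 0 0 0 -1" --pt "0 0 -14.6 0 0 0 -1" --pt "0 0 -14.6 0 0 0 -1" --pt "0 0 -14.6 0 0 0 -1" --pt "0 0 -14.6 0 0 0 -1"

```text
clock: 3.55
eef_pos: [0.4615, -0.0107, 0.0663]
ee_rot: [0.995, 0.098, 0.002, -0.001]
force: [-0.3, 6.7, -2.7]
opening: 0.177
finger_force: 59.1
```

Run:
```python
import numpy as np
# station-plane displacement per angle, world cm
for q in np.r_[0:1.41:.1,1.25,1.35,1.41,1.44]:
    a=np.radians(18)+q; r=10.5
    dx=r*(np.cos(np.radians(18))-np.cos(a)); dz=r*(np.sin(a)-np.sin(np.radians(18)))
    print(round(q,2),np.round([dx*np.cos(.196),dx*np.sin(.196),dz],2))
```

```text
0.0 [0. 0. 0.]
0.1 [0.37 0.07 0.98]
0.2 [0.83 0.16 1.92]
0.3 [1.38 0.27 2.81]
0.4 [2.01 0.4  3.63]
0.5 [2.72 0.54 4.39]
0.6 [3.51 0.7  5.07]
0.7 [4.35 0.86 5.67]
0.8 [5.25 1.04 6.18]
0.9 [6.2  1.23 6.59]
1.0 [7.18 1.43 6.91]
1.1 [8.19 1.63 7.13]
1.2 [9.21 1.83 7.24]
1.3 [10.24  2.03  7.25]
1.4 [11.27  2.24  7.15]
1.25 [9.73 1.93 7.26]
1.35 [10.76  2.14  7.21]
1.41 [11.37  2.26  7.13]
1.44 [11.67  2.32  7.08]
```

>>> move_arm --pt "0.2 0.1 0.5 0 0 0 -1" --pt "0.4 0.15 1 0 0 0 -1" --pt "0.85 0.25 1.9 0 0 0 -1" --pt "1.4 0.35 2.8 0 0 0 -1" --pt "2 0.5 3.65 0 0 0 -1" --pt "2.7 0.65 4.4 0 0 0 -1" --pt "3.5 0.8 5.05 0 0 0 -1" --pt "4.35 0.95 5.65 0 0 0 -1" --pt "5.25 1.15 6.2 0 0 0 -1" --pt "5.25 1.15 6.2 0 0 0 -1"

```text
clock: 4.55
eef_pos: [0.5138, 0.0, 0.1272]
ee_rot: [0.995, 0.099, 0.0, -0.0]
force: [-3.2, 4.2, -3.1]
opening: 0.179
finger_force: 63.3
```

>>> move_arm --pt "0.95 0.2 0.4 0 0 0 -1" --pt "1.95 0.4 0.75 0 0 0 -1" --pt "2.95 0.6 0.95 0 0 0 -1" --pt "3.95 0.8 1.05 0 0 0 -1" --pt "4.5 0.9 1.1 0 0 0 -1" --pt "5 1 1.05 0 0 0 -1" --pt "5.5 1.1 1.05 0 0 0 -1" --pt "6.1 1.2 0.95 0 0 0 -1" --pt "6.5 1.3 0.9 0 0 0 -1" --pt "6.5 1.3 0.9 0 0 0 -1"

```text
clock: 5.55
eef_pos: [0.577, 0.0129, 0.1355]
ee_rot: [0.995, 0.099, -0.002, -0.0]
force: [-6.3, 3.3, -2.9]
opening: 0.176
finger_force: 64.5
```

Run:
```python
from h import *
c=camera("side");cv2.imwrite("pics/s2.png",cv2.resize(c["image"][150:350,170:400,::-1],(690,600),interpolation=cv2.INTER_CUBIC))
```

```text
(no output)
```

View pics/s2.png

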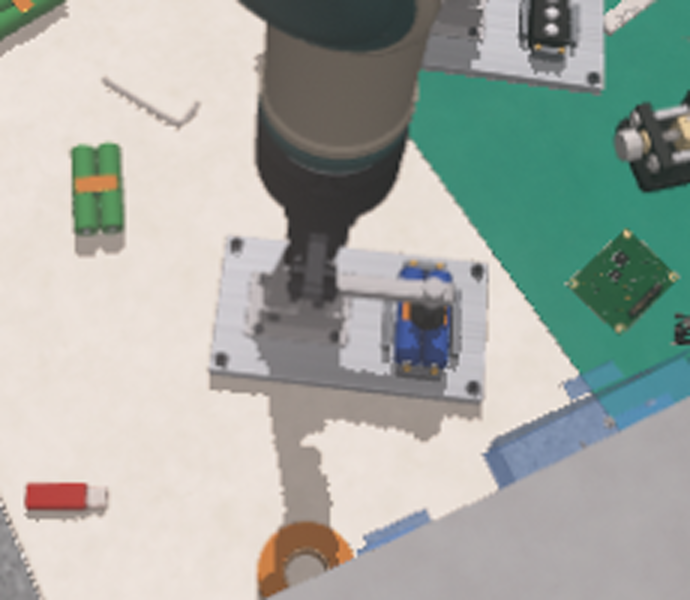

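The pad arm now lies level, with its black pad on the blue pack (430,310). I push a bit more to feel for the stop.

>>> move_arm --pt "0.4 0.1 -0.05 0 0 0 -1" --pt "0.8 0.15 -0.1 0 0 0 -1" --pt "0.8 0.15 -0.1 0 0 0 -1"

```text
clock: 5.9
eef_pos: [0.5782, 0.0132, 0.1352]
ee_rot: [0.995, 0.099, -0.009, 0.0]
force: [-20.7, 0.5, 10.2]
opening: 0.174
finger_force: 66.2
```

Force is up to 20 N with almost no travel, so the handle is on its closed stop. I ease off and hold.

>>> move_arm --pt "-0.6 -0.1 0.05 0 0 0 -1" --pt "-0.6 -0.1 0.05 0 0 0 -1" --pt "-0.6 -0.1 0.05 0 0 0 -1" --pt "-0.6 -0.1 0.05 0 0 0 -1" --pt "-0.6 -0.1 0.05 0 0 0 -1" --pt "-0.6 -0.1 0.05 0 0 0 -1" --pt "-0.6 -0.1 0.05 0 0 0 -1" --pt "-0.6 -0.1 0.05 0 0 0 -1" --pt "-0.6 -0.1 0.05 0 0 0 -1" --pt "-0.6 -0.1 0.05 0 0 0 -1" --pt "-0.6 -0.1 0.05 0 0 0 -1" --pt "-0.6 -0.1 0.05 0 0 0 -1"

```text
clock: 7.1
eef_pos: [0.5778, 0.0131, 0.1353]
ee_rot: [0.995, 0.099, -0.003, -0.0]
force: [-8.9, 2.7, 0.2]
opening: 0.178
finger_force: 64.7
```

>>> move_arm --pt "0 0 0 0 0 0 -1" --pt "0 0 0 0 0 0 -1" --pt "0 0 0 0 0 0 -1" --pt "0 0 0 0 0 0 -1" --pt "-1.2 -0.25 0.2 0 0 0 -1" --pt "-2.2 -0.45 0.25 0 0 0 -1" --pt "-2.75 -0.55 0.2 0 0 0 -1" --pt "-3.75 -0.75 0.1 0 0 0 -1" --pt "-4.75 -0.95 -0.1 0 0 0 -1" --pt "-5.75 -1.15 -0.45 0 0 0 -1" --pt "-6.7 -1.35 -0.85 0 0 0 -1" --pt "-6.7 -1.35 -0.85 0 0 0 -1"

```text
clock: 8.3
eef_pos: [0.5173, 0.0007, 0.1299]
ee_rot: [0.995, 0.098, 0.006, -0.001]
force: [-0.6, 8.1, 5.6]
opening: 0.18
finger_force: 63.8
```

>>> move_arm --pt "-0.9 -0.2 -0.55 0 0 0 -1" --pt "-1.75 -0.35 -1.15 0 0 0 -1" --pt "-2.55 -0.5 -1.8 0 0 0 -1" --pt "-3.25 -0.65 -2.55 0 0 0 -1" --pt "-3.85 -0.75 -3.4 0 0 0 -1" --pt "-4.4 -0.9 -4.3 0 0 0 -1" --pt "-4.85 -1 -5.2 0 0 0 -1" --pt "-5.25 -1.05 -6.2 0 0 0 -1" --pt "-5.3 -1.05 -6.6 0 0 0 -1" --pt "-5.3 -1.05 -6.6 0 0 0 -1"

```text
clock: 9.3
eef_pos: [0.4605, -0.0109, 0.0617]
ee_rot: [0.995, 0.098, 0.001, 0.0]
force: [-5.3, 4.3, 4.2]
opening: 0.175
finger_force: 58.3
```

>>> move_arm --pt "0 0 -0.4 0 0 0 -1" --pt "0 0 -0.8 0 0 0 -1" --pt "0 0 -0.8 0 0 0 -1"

```text
clock: 9.6
eef_pos: [0.4607, -0.0109, 0.0595]
ee_rot: [0.995, 0.099, 0.001, 0.0]
force: [-18.8, 5.7, 58.1]
opening: 0.176
finger_force: 67.2
```

>>> move_arm --pt "0 0 0.5 0 0 0 -1" --pt "0 0 0.6 0 0 0 0.2" --pt "0 0 0.6 0 0 0 0.2" --pt "0 0 0.6 0 0 0 0.2" --pt "0 0 0.6 0 0 0 0.2" --pt "0 0 3 0 0 0 0.2" --pt "0 0 7 0 0 0 0.2" --pt "0 0 11 0 0 0 0.2" --pt "-2 -4 15 0 0 0 0.2" --pt "-4 -8 17 0 0 0 0.2" --pt "-5 -12 17 0 0 0 0.2" --pt "-6 -16 17 0 0 0 0.2"

```text
clock: 10.8
eef_pos: [0.3999, -0.1734, 0.2236]
ee_rot: [0.995, 0.099, 0.001, 0.001]
force: [0.3, -0.1, -0.2]
opening: 0.599
finger_force: 0.0
```

Run:
```python
from h import *
c=camera("side");cv2.imwrite("pics/s3.png",cv2.resize(c["image"][150:350,170:400,::-1],(690,600),interpolation=cv2.INTER_CUBIC))
print([d["xy"] for d in spot_point(c,"pack_grip")],ctrl.get_state()["clock"])
p=lambda x,z:proj(c,np.array([.5788+.981*x,.0115+.195*x,z]))
print(p(-.12,.064),p(-.15,.074))
```

```text
[[213.3, 237.7]] 10.9
[211.58613082 237.52852007] [195.91374195 233.73140611]
```

View pics/s3.png

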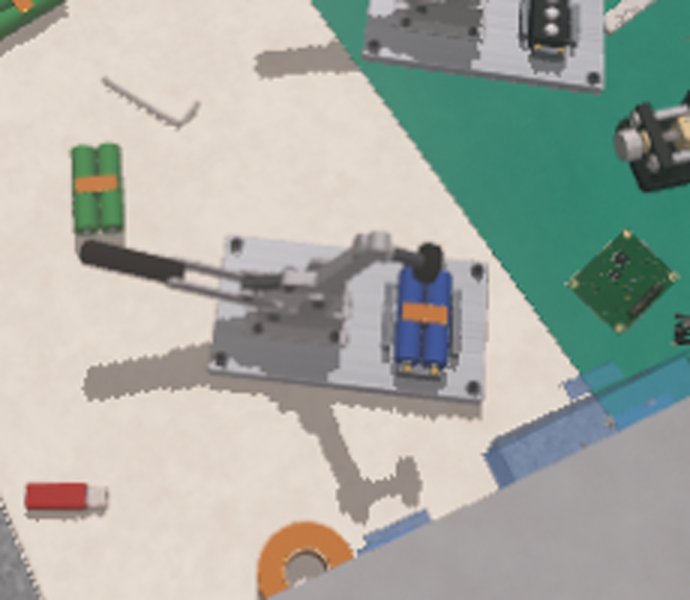

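The handle is lying right back again (grip end at (85,250)), the pad is raised, and the blue pack sits in its nest (424,315). The robot is clear.

```bash
python3 -c "
from cell import ctrl
print(ctrl.job_done())"
```

```text
the job is handed in; nothing more can be done
None
```

The pack's clamp was closed to its stop, kept clamped for just over two seconds and swung back fully open; the pack is in its nest, the other station was not touched, and the job is handed in.

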